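Close the clamshell vacuum manifold, pin it and keep the seal pressed

TASK

Get the filter-plate manifold ready for the vacuum: swing its raised lid down onto the gasket, take the orange-knobbed locating pin out of the parking block and push it down through the lid's ear into the hole of the ear below. The pin does not lock and the gasket is springy, so bear down on the knob until the pin's collar sits on the ear and the lid is squeezed fully shut, and finish like that, still holding the pin and pressing it down while the pump is started. Leave the plug, the bottle, the beaker and the vial rack where they stand.

Things in the scene. Friction and masses are not known exactly. Their poses are not given: they have to be found in the camera images.
- manifold: fixed lower half: aluminium tray 176 x 156 mm (its x, y), 62 mm high, with a white 24-well filter plate inside and a black rubber gasket on the rim. Origin: centre of its underside, on the bench; z up. Hinge on its +y side; ears with the pin holes at the middle of its -y side; gauge and hose nipple stand out of its +x side by up to 34 mm.
- lid_angle (a joint): lid's opening angle, rad: 0 = lying flat on the gasket, more = raised (0.9 to 1.35 at the start, leaning over the tray, its outer face up and to the manifold's +y). Stiff hinge: a raised lid stays where it is left; below about 0.5 it may sink onto the gasket by itself. A finger on the outer face near the free edge moves it with 1 to 5 N.
- gasket (a joint): how far the springy gasket holds the lid off, rad about the hinge line: 0.03 = free (also with the lid lying on it unpressed: the ear then stands 5 mm high), 0 = squeezed fully, lid shut against its stop. With the lid lying on it: about 1 N at the ear starts it, 6 N squeezes it to 0.01, 9 N fully.
- lid: upper half: 170 x 150 x 10 mm aluminium frame with a clear window; on its free edge an ear 44 x 40 x 10 mm with the upper pin hole, 13 mm diameter, right through. Origin: on the hinge axis at mid-width and mid-thickness, 71 mm above the bench, 83 mm to +y of the manifold's centre. Axes turn with the lid: x along the hinge, frame from y = -8 to -158 mm, ear on to -198 mm, z out of the outer face.
- lid_hole (a point): centre of the pin hole in the outer (upper) face of the lid's ear, 178 mm from the hinge axis; 76 mm above the bench with the lid squeezed shut, about 81 mm with the lid lying on the free gasket.
- base_hole (a point): centre of the mouth of the lower pin hole, in the upper face of the ear of the tray, 62 mm above the bench, 95 mm to -y of the manifold's centre. Diameter 13 mm, vertical, right through the 30 mm thick ear, with 2 mm chamfer. With the lid shut the two holes are in line.
- rest: white parking block, 130 x 50 mm (its x, y), 60 mm high, fixed to the bench, with two vertical holes, diameter 13 mm, 32 mm to either side of its centre along its x. One holds the pin, the other the plug. Origin: centre of its underside.
- pin: locating pin, 90 g, standing in one hole of the block. Origin: on its axis, in the plane under its collar (rests on the block's top); z up the axis. Steel shaft 10 mm diameter down to 48 mm below the origin, last 6 mm tapered to 5 mm. Above: collar 28 mm diameter, 5 mm thick; neck 16 mm diameter up to 15 mm; orange knob 30 mm diameter from 15 to 45 mm.
- pin_knob (a point): centre of the pin's orange round knob (30 mm diameter, 30 mm high), 30 mm above the plane under the collar: grasp it here, any yaw.
- pin_tip (a point): foot of the pin's shaft, on its axis, 78 mm below the centre of the knob.
- plug: bystander: blanking plug with a smaller black knob, 24 mm diameter, top 29 mm above the block, in the other hole of the block. Leave it.
- bottle: bystander: amber glass bottle, 68 mm diameter, 150 mm high. Origin: centre of its underside.
- beaker: bystander: empty glass beaker, 68 mm diameter, 90 mm high. Origin: centre of its underside.
- vials: bystander: blue rack with eight capped vials, 90 x 50 mm, 52 mm high. Origin: centre of its underside.
Not all that is in view belongs to the job. What is meant by the pin is not black, and is the smaller of those in its own colour.

How it is judged:
By the outcome, as a careful person would: the job done as asked, in the order asked, and still so for the second after the job is handed in, while the arm keeps its last pose, push and grip.
It also fails if it takes over 51 s, if anything falls off the work surface, if the arm or the gripper's body presses on something with over 40 N, if the wrist force passes 120 N, or if a joint passes its speed limit or range.

ROBOT

A 7-joint arm with a two-finger parallel gripper is mounted at the origin on the work surface. World frame = base frame: x ahead of the robot, y to its left, z up, the work surface at z = 0. Lengths are in m, angles in rad, forces in N, time in s.
With the tool pointing down it reaches from about 0.425 to 0.975 m from the base axis. Payload 16.7 kg.
Tool frame: the origin (TCP) lies on the centre line of the jaws, within the pads' length; the fingertips stand 8 mm ahead of it and the grasp point (between the pads) lies 11 mm behind it; z points along the fingers, y is the line along which they close (so a half turn about z gives the same grasp; the last joint's range is limited). The gripper opens to 85 mm and grips with 20 to 120 N. Pads are 22 mm wide; open, the fingers measure 114 mm over their backs; the gripper's body (76 mm by 85 mm) begins 54 mm behind the grasp point. The pads swing forward as they close: fully open they stand 13 mm farther back than shut.
Start: joints at [-1.415, 0.426, 0.074, 1.606, -0.034, 1.111, -0.067], TCP at [0.203, 0.644, 0.239] pointing down, gripper open.
Joint ranges: [-2.85, 2.85], [-0.5, 2.14], [-1.23, 1.37], [0.21, 2.46], [-1.02, 4.16], [0.16, 2.05], [-2.73, 2.73]. Speed limits (rad/s): [1.89, 1.89, 2.39, 2.39, 3.01, 3.01, 3.01].

INTERFACE

Orientations are given as [roll, pitch, yaw] about the fixed x, y, z axes, in that order (R = Rz(yaw) Ry(pitch) Rx(roll)).
In Python, from workcell import robot gives the robot as it stands.
- The arm moves only by the tool arm_command, never from a script. Its argument "commands" is a list of rows, each a list of 5 numbers: the shift along the tool's x, y, z in mm, then the turn about the tool's z in rad, then the opening, from -1 (shut) to 1 (fully open), so that 0 is half open. A call has 1 to 12 rows; each row shifts and turns the commanded pose from where the row before left it, along the tool's axes as they then stand; what a row does not reach is not made up. A row lasts 1/10 s, in which the tool goes at most 50 mm and 8.59 degrees, less where a joint would pass 70% of its speed; a pose out of reach is approached as far as the arm can. A call with a gripper value outside its range is refused whole. The fingers move at their own pace and stop on an object; the grip force is fixed at half the most. Time passes only in rows, so rows that do not move let the fingers close. It gives the time, the measured TCP pose, the force, the opening and the grip force at its end, in the units of the state.
- robot.get_obs(): the state, without advancing time (a new reading comes with each control period).
- robot.grab_frame(name): name is "side" or "top" or "wrist"; returns (picture, depth): 400x640x3 uint8, red, green, blue; 400x640 float32, m along the optical axis (not along the pixel's ray), 0 where there is no reading.
- robot.get_calibration(name): a dict with "K" (3x3 intrinsics, pixels), "R" (3x3) and "t" (3): a world point X has camera coordinates R X + t. Camera axes: x right, y down, z forward; pixel columns grow to the right and rows downward; lengths in m; the calibration is good to about 2 mm. A picture is of the moment at which its call begins: read the wrist's pose just before it. get_calibration takes no time and is no camera call; for the wrist camera it gives the pose at the moment of the call.
- robot.job_done(): hands the job in; it is judged then, once.
The state is a dict: "time": time; "joint_positions": joint angles; "qvel": joint speeds; "tau": joint torques, N m; "tool_pos": TCP position; "ee_rot": TCP orientation; "ft_force": force on the tool from outside, world axes, zero at the start; "ft_torque": the same for the moment, N m; "gripper_width": finger opening in m; "gripper_force": force on a finger pad.
Only numpy, scipy, OpenCV 4.12 (cv2) and the standard library are available. Lean on these libraries where they do the work, as an engineer would, in place of code of your own. Each camera call takes 0.05 s, during which the arm holds its last target. There are 200 camera calls.

## Working session

There is one attempt and no reset: what is moved stays moved. The work goes in short steps, Python scripts to look and compute and a tool call to move; the robot and the scene stay as the last step left them, time stands still between calls to the robot, and variables do not carry over. Pictures are saved under pics/ and viewed, at most 10 in all, crops included, and the job is handed in when it is done.

Besides the shell and the picture viewer there is one more tool, called after "Emit:" by a JSON object that holds its "name" and its "arguments", one argument or row to a line. arm_command: Moves the arm, as the interface text tells. Its arguments: {"type":"object","properties":{"commands":{"type":"array"}},"required":["commands"]}

```bash
mkdir -p pics; ls; cat > h.py <<'E'
import numpy as np, cv2
from workcell import robot
def grab(n,save=None):
    c=robot.get_calibration(n); p,d=robot.grab_frame(n)
    if save: cv2.imwrite(f'pics/{save}.png',p[:,:,::-1])
    return p,d,c
def world(c,u,v,z=None,depth=None):
    K,R,t=map(np.array,(c['K'],c['R'],c['t']))
    r=np.linalg.inv(K)@np.array([u,v,1.]); o=-R.T@t; w=R.T@r
    s=depth if depth is not None else (z-o[2])/w[2]
    return o+s*w
def pix(c,X):
    p=np.array(c['K'])@(np.array(c['R'])@np.array(X)+c['t']); return p[:2]/p[2]
E
python3 - <<'E'
from h import *
for n in ('top','side'):
    p,d,c=grab(n,n+'1'); np.savez(n+'1.npz',p=p,d=d,**c)
    print(n,-np.array(c['R']).T@c['t'],np.array(c['R'])[2])
o=robot.get_obs(); print({k:np.round(v,3) for k,v in o.items()})
E
```

```text
pics
top [0.45269746 0.00121835 1.19076984] [ 0.12602668 -0.01792854 -0.99186483]
side [ 0.09699713 -0.51742782  0.98351059] [ 0.45151815  0.45103105 -0.76987165]
{'time': np.float64(0.1), 'joint_positions': array([-1.415,  0.427,  0.074,  1.607, -0.034,  1.111, -0.067]), 'qvel': array([-0.001, -0.   , -0.002, -0.001, -0.   ,  0.   ,  0.002]), 'tau': array([ 7.0000e-03, -9.5152e+01,  3.7700e+00, -4.6441e+01,  1.9000e-02,
        6.0000e-03, -0.0000e+00]), 'tool_pos': array([0.203, 0.643, 0.239]), 'ee_rot': array([-3.14 ,  0.   ,  2.836]), 'ft_force': array([-0.362,  0.549, -0.1  ]), 'ft_torque': array([-0.007, -0.023,  0.006]), 'gripper_force': np.float64(0.0), 'gripper_width': np.float64(0.086)}
```

View pics/top1.png

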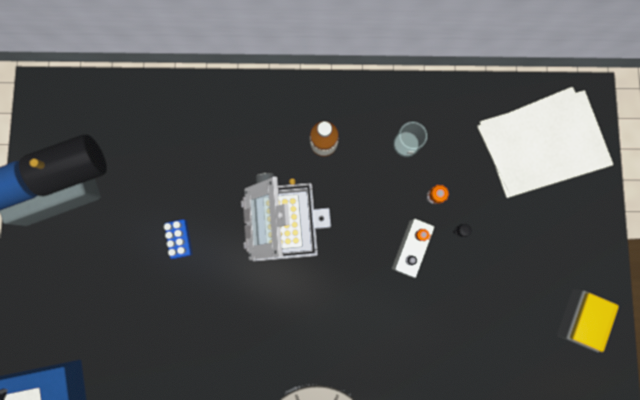

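View pics/side1.png

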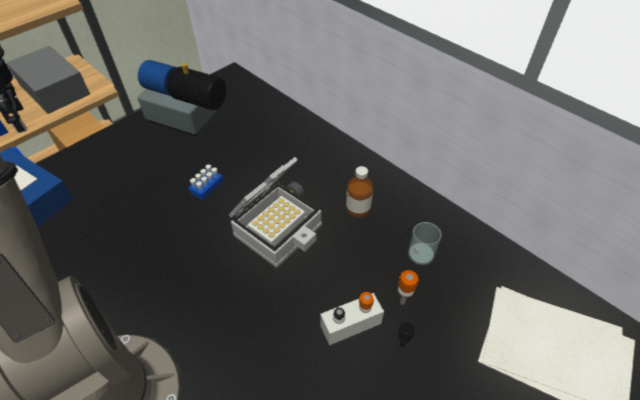

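The top view shows the manifold at about (282,222), with its hinge on the left and the base ear at (322,217), and the block at (413,248). There are two orange knobs. The one at (423,235) top / (366,300) side stands in the white block. The one at (440,194) top / (408,283) side is larger and stands outside it. The black ones at (411,260) (plug) and (464,230) are ruled out by colour. The knob in the block fits: orange, the smaller one, and in the parking block. I'll confirm it in a crop and measure.

```bash
python3 - <<'E'
from h import *
S={n:dict(np.load(n+'1.npz')) for n in('top','side')}
s=S['side']['p'][255:355,300:440,::-1]; t=S['top']['p'][170:290,380:490,::-1]; m=S['top']['p'][165:275,230:340,::-1]
f=lambda a,w:cv2.resize(a,(w,300),interpolation=cv2.INTER_CUBIC)
cv2.imwrite('pics/crop1.png',np.hstack([f(s,420),f(m,300)][:2]))
for n in S:
    hsv=cv2.cvtColor(S[n]['p'],cv2.COLOR_RGB2HSV)
    mk=cv2.inRange(hsv,(5,180,150),(14,255,255))
    k,l,st,ce=cv2.connectedComponentsWithStats(mk)
    for i in range(1,k):
        if st[i,4]>20:
            u,v=ce[i]; d=S[n]['d'][l==i]; print(n,'orange',ce[i].round(1),st[i],np.median(d).round(3),world(S[n],u,v,z=.1).round(3),world(S[n],u,v,depth=np.median(d)).round(3))
# depth point cloud from top: block top & ear
c=S['top'];d=c['d']
vv,uu=np.mgrid[:400,:640]; K,R,t=c['K'],c['R'],c['t']
P=np.stack([(uu-K[0,2])/K[0,0]*d,(vv-K[1,2])/K[1,1]*d,d],-1); W=(P-t)@R
np.save('W.npy',W)
def rect(box,zl,zh,name):
    u0,v0,u1,v1=box; m=np.zeros(d.shape,np.uint8); m[v0:v1,u0:u1]=1
    m&=((W[...,2]>zl)&(W[...,2]<zh)&(d>0)).astype(np.uint8)
    pts=W[m>0]; r=cv2.minAreaRect((pts[:,:2]*1000).astype(np.float32)); print(name,len(pts),np.round(r[0],1),np.round(r[1],1),round(r[2],1),pts[:,2].mean().round(4))
rect((385,210,440,285),.05,.066,'block')
rect((225,165,340,275),.02,.085,'manifold-low')
rect((312,200,340,240),.05,.075,'ear')
rect((225,165,280,275),.1,.3,'lid')
for n,b in (('bottle',(300,110,345,160)),('beaker',(390,115,430,160)),('vials',(155,210,195,265)),('orangebig',(425,180,455,210))):
    u0,v0,u1,v1=b; q=W[v0:v1,u0:u1].reshape(-1,3); q=q[q[:,2]>.02]; print(n,q.min(0).round(3),q.max(0).round(3))
E
```

```text
top orange [439.7 191.9] [432 185  17  17  87] 1.087 [ 0.604 -0.289  0.1  ] [ 0.601 -0.284  0.119]
top orange [423.5 232.3] [417 230  12   7  21] 1.09 [ 0.508 -0.249  0.1  ] [ 0.508 -0.248  0.104]
side orange [408.7 277.9] [400 271  18  15 154] 0.993 [ 0.609 -0.28   0.1  ] [ 0.596 -0.286  0.122]
side orange [366. 298.] [360 292  13  13  95] 0.98 [ 0.505 -0.246  0.1  ] [ 0.502 -0.248  0.106]
block 887 [ 474.  -235.2] [ 51.  130.2] 68.0 0.0598
manifold-low 2279 [553.6  76.7] [209.2 208.8] 5.1 0.0601
ear 362 [540.4  -8.7] [95.1 43.5] 0.4 0.0627
lid 2224 [533.2 118.7] [169.9  80.5] 4.9 0.1606
bottle [ 0.453 -0.048  0.021] [0.778 0.019 1.191]
beaker [ 0.453 -0.264  0.02 ] [7.770e-01 1.000e-03 1.191e+00]
vials [0.447 0.001 0.02 ] [0.543 0.378 1.191]
orangebig [ 0.453 -0.304  0.062] [6.180e-01 1.000e-03 1.191e+00]
```

View pics/crop1.png

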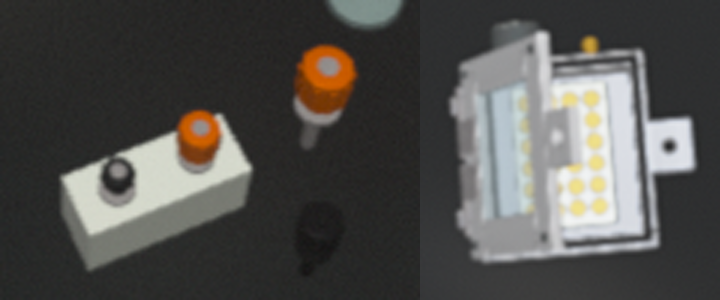

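The crop confirms it: the orange knob at side (366,300) is seated in the block and is clearly smaller than the free orange one at (408,283). The lid is raised on the left of the tray, and the base-ear hole is at about top (321,218). Next I'll compute the manifold frame and the lid angle.

```bash
python3 - <<'E'
from h import *
c=dict(np.load('top1.npz')); W=np.load('W.npy')
g=cv2.cvtColor(c['p'],cv2.COLOR_RGB2GRAY).astype(float)
u0,v0=316,213; a=g[v0:v0+11,u0:u0+11]; w=np.clip(140-a,0,None); w[:, :1]=0
vv,uu=np.mgrid[v0:v0+11,u0:u0+11]; print(a.astype(int))
u,v=(uu*w).sum()/w.sum(),(vv*w).sum()/w.sum()
bh=world(c,u,v,z=.062); yaw=np.radians(4.9); X=np.array([np.cos(yaw),np.sin(yaw)]);Y=np.array([-X[1],X[0]])
ctr=bh[:2]+.095*Y; print('hole px',u,v,'base_hole',bh.round(4),'ctr',ctr.round(4))
q=W[165:275,225:300].reshape(-1,3); q=q[(q[:,2]>.11)&(q[:,2]<.3)]
m=np.c_[(q[:,:2]-ctr)@X,(q[:,:2]-ctr)@Y,q[:,2]]
fz=np.linalg.lstsq(np.c_[m[:,0],m[:,2],np.ones(len(m))],m[:,1],rcond=None)[0]
r=m[:,1]-np.c_[m[:,0],m[:,2],np.ones(len(m))]@fz; k=abs(r)<.008
fz=np.linalg.lstsq(np.c_[m[k,0],m[k,2],np.ones(k.sum())],m[k,1],rcond=None)[0]
print('dy/dx,dy/dz',fz[:2].round(3),'angle',np.arctan2(1,-fz[1]),'max',m.max(0).round(3),m.min(0).round(3), 'y at z=.2',fz[1]*.2+fz[2])
for n,z,p in (('bottle',.15,(324,128)),('vials',.05,(176,238))): print(n,world(c,*p,z=z).round(3))
E
```

```text
[[219 220 221 221 221 221 222 223 225 225 224]
 [219 219 221 221 219 215 217 222 225 225 224]
 [219 219 217 207 192 182 189 208 223 225 224]
 [218 217 203 173 142 126 140 176 212 224 225]
 [219 213 184 133  86  70  90 140 194 222 225]
 [219 210 176 114  56  41  65 121 184 221 225]
 [219 212 183 127  72  56  81 134 190 222 224]
 [219 215 200 165 125 112 133 169 208 223 224]
 [219 218 216 202 181 175 188 208 221 224 224]
 [219 217 219 220 213 212 217 221 222 224 223]
 [218 217 218 220 221 220 221 221 222 223 223]]
hole px 320.90745501285346 218.15552699228792 base_hole [ 0.5435 -0.0085  0.062 ] ctr [0.5354 0.0861]
dy/dx,dy/dz [ 0.003 -0.645] angle 0.9979790138531136 max [0.086 0.068 0.244] [-0.084 -0.027  0.11 ] y at z=.2 0.0052912980433083845
bottle [ 0.743 -0.014  0.15 ]
vials [0.495 0.342 0.05 ]
```

Emit:
{"name": "arm_command", "arguments": {
  "commands": [
    [-20,-16,0,0,-1],
    [-37,-31,2,0,-1],
    [-37,-31,2,0,-1],
    [-37,-31,2,0,-1],
    [-37,-31,2,0,-1],
    [-37,-31,2,0,-1],
    [-37,-31,2,0,-1],
    [-37,-31,2,0,-1],
    [-37,-31,2,0,-1],
    [-37,-31,2,0,-1],
    [-37,-31,2,0,-1],
    [-37,-31,2,0,-1]
  ]
}}

```text
time: 1.3
tool_pos: [0.5035, 0.1728, 0.2173]
ee_rot: [3.141, 0.0, 2.836]
ft_force: [1.5, 1.8, 0.1]
gripper_width: 0.0002
gripper_force: 0.0
```

Emit:
{"name": "arm_command", "arguments": {
  "commands": [
    [0,0,0,-0.13,-1],
    [0,0,0,-0.13,-1],
    [0,0,0,-0.13,-1],
    [0,0,0,0,-1]
  ]
}}

```text
time: 1.7
tool_pos: [0.5028, 0.1744, 0.2171]
ee_rot: [-3.141, -0.0, -3.055]
ft_force: [-0.5, 0.3, 0.2]
gripper_width: -0.0003
gripper_force: 0.0
```

Emit:
{"name": "arm_command", "arguments": {
  "commands": [
    [-25,-30,4,0,-1],
    [0,-31,5,0,-1],
    [0,-9,0,0,-1],
    [0,-9,6,0,-1],
    [0,-10,7,0,-1],
    [0,-8,8,0,-1],
    [0,-8,8,0,-1],
    [0,-7,9,0,-1],
    [0,-7,9,0,-1],
    [0,-6,10,0,-1],
    [0,-5,10,0,-1],
    [0,0,0,0,-1]
  ]
}}

```text
time: 2.9
tool_pos: [0.5379, 0.0463, 0.1397]
ee_rot: [-3.141, -0.002, -3.058]
ft_force: [0.8, 0.3, -0.2]
gripper_width: -0.0002
gripper_force: 0.0
```

```bash
python3 - <<'E'
from h import *
p,d,c=grab('side','s2'); cv2.imwrite('pics/s2c.png',cv2.resize(p[100:300,170:420,::-1],(750,600),interpolation=cv2.INTER_CUBIC))
E
```

```text
(no output)
```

View pics/s2c.png

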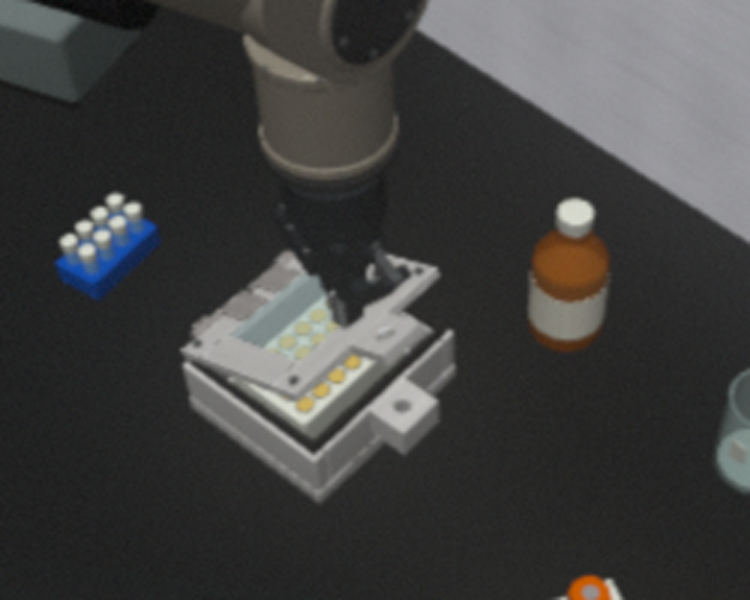

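The lid has followed the fingertips down to about 0.4 rad; the base-ear hole is visible at crop (403,405), about (304,235) in the full frame. I'll carry on down.

Emit:
{"name": "arm_command", "arguments": {
  "commands": [
    [0,-4,10,0,-1],
    [0,-4,10,0,-1],
    [0,-2,10,0,-1],
    [0,-2,10,0,-1],
    [0,0,8,0,-1],
    [0,0,4,0,-1],
    [0,0,0,0,-1]
  ]
}}

```text
time: 3.65
tool_pos: [0.5394, 0.0352, 0.0886]
ee_rot: [-3.141, -0.001, -3.057]
ft_force: [0.4, -0.4, 0.1]
gripper_width: 0.0002
gripper_force: 0.0
```

Emit:
{"name": "arm_command", "arguments": {
  "commands": [
    [0,0,-40,0,-1],
    [0,0,-45,0,0],
    [8.5,-40,0,0,0.5],
    [8.5,-40,0,0,0.5],
    [8.5,-40,0,0,0.5],
    [8.5,-40,0,0,0.5],
    [8.5,-40,0,0,0.5],
    [8.5,-40,0,0,0.5],
    [8.5,-38,0,0,0.5],
    [0,0,0,0.12,0.5],
    [0,0,0,0.12,0.5],
    [0,0,0,0.12,0.5]
  ]
}}

```text
time: 4.85
tool_pos: [0.5038, -0.2472, 0.1747]
ee_rot: [3.141, 0.0, 2.86]
ft_force: [0.5, 1.0, 0.3]
gripper_width: 0.0637
gripper_force: 0.0
```

Emit:
{"name": "arm_command", "arguments": {
  "commands": [
    [0,0,0,0.11,0.5],
    [0,0,0,0,0.5],
    [0,0,0,0,0.5]
  ]
}}

```text
time: 5.15
tool_pos: [0.504, -0.2465, 0.1745]
ee_rot: [3.142, 0.0, 2.76]
ft_force: [0.0, -0.1, 0.5]
gripper_width: 0.0643
gripper_force: 0.0
```

```bash
python3 - <<'E'
from h import *
o=robot.get_obs(); print(o['tool_pos'].round(4),o['ee_rot'].round(3),o['gripper_width'])
p,d,c=grab('wrist'); np.savez('w2.npz',p=p,d=d,**c)
t,dt,ct=grab('top'); np.savez('top2.npz',p=t,d=dt,**ct)
cv2.imwrite('pics/w2.png',np.hstack([cv2.resize(p[:,:,::-1],(480,300)),cv2.resize(t[165:275,230:340,::-1],(300,300),interpolation=cv2.INTER_CUBIC)]))
print(pix(c,[.504,-.247,.105]),pix(c,o['tool_pos']))
hsv=cv2.cvtColor(p,cv2.COLOR_RGB2HSV); mk=cv2.inRange(hsv,(5,180,120),(14,255,255))
k,l,st,ce=cv2.connectedComponentsWithStats(mk)
for i in range(1,k):
    if st[i,4]>60: print(ce[i].round(1),st[i],world(c,*ce[i],z=.105).round(4))
E
```

```text
[ 0.504  -0.2465  0.1745] [3.142 0.    2.76 ] 0.06430038127387183
[320.29352459 220.57039847] [320.59478996 268.13568807]
[320.3 213.2] [ 302  191   38   46 1010] [ 0.4986 -0.2448  0.105 ]
[226.6 251.4] [207 233  43  40 828] [ 0.5005 -0.3232  0.105 ]
[632.4 366.3] [621 360  19  15 148] [ 0.7339 -0.0432  0.105 ]
```

View pics/w2.png

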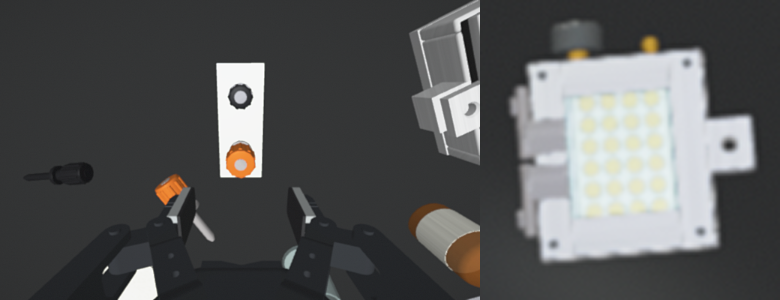

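The knob top is centred at wrist (320,219), which matches the prediction of (320,220.6). On the right, the lid lies flat with its ear over the base ear. The larger orange object, at wrist (226,251), looks close to a finger, so I'll get its 3D position before descending.

```bash
python3 - <<'E'
from h import *
c=dict(np.load('w2.npz'));ct=dict(np.load('top2.npz'))
for n,C in(('w',c),('t',ct)):
    hsv=cv2.cvtColor(C['p'],cv2.COLOR_RGB2HSV); mk=cv2.inRange(hsv,(5,180,120),(14,255,255))
    k,l,st,ce=cv2.connectedComponentsWithStats(mk)
    for i in range(1,k):
        if st[i,4]>15: z=np.median(C['d'][l==i]); print(n,ce[i].round(1),z,world(C,*ce[i],depth=z).round(3))
print(pix(c,[.6,-.285,.12]))
# shaft tip region in wrist
for u,v in((265,300),(278,316),(80,230),(215,245)): print(u,v,world(c,u,v,depth=c['d'][v,u]).round(3))
# lid hole in top2
g=cv2.cvtColor(ct['p'],cv2.COLOR_RGB2GRAY).astype(float); u0,v0=316,212; a=g[v0:v0+12,u0:u0+11]; w=np.clip(140-a,0,None)
vv,uu=np.mgrid[v0:v0+12,u0:u0+11]; u,v=(uu*w).sum()/w.sum(),(vv*w).sum()/w.sum()
print('lid hole',u,v,world(ct,u,v,z=.081).round(4)); print(a.min(), np.median(ct['d'][212:216,314:318]),world(ct,314,214,depth=ct['d'][214,314]))
print((ct['p'][180:215,425:470].astype(int)-np.load('top1.npz')['p'][180:215,425:470]).__abs__().max())
E
```

```text
w [320.3 213.2] 0.21789451 [ 0.499 -0.245  0.103]
w [226.6 251.4] 0.30409488 [ 0.524 -0.36   0.033]
w [632.4 366.3] 0.26156726 [ 0.738 -0.041  0.102]
t [418.8 235.2] 1.088474 [ 0.501 -0.237  0.104]
[321.14927081 348.36257548]
265 300 [ 0.597 -0.353  0.025]
278 316 [ 0.622 -0.348  0.025]
80 230 [ 0.448 -0.492  0.028]
215 245 [ 0.517 -0.374  0.023]
lid hole 320.91027496382054 217.73950795947903 [ 0.5429 -0.0084  0.081 ]
46.0 1.113045 [0.5517056  0.00814901 0.08212776]
193
```

The larger orange pin now lies on the bench at about (0.52,-0.36); it toppled by itself, out of my path. The lid hole (0.543,-0.008) agrees with the base hole. Next is the descent and grasp.

Emit:
{"name": "arm_command", "arguments": {
  "commands": [
    [0,0,25,0,0.4],
    [0,0,30,0,0.4],
    [0,0,25,0,0.4],
    [0,0,12.5,0,0.4],
    [0,0,0,0,0.4],
    [0,0,0,0,-1],
    [0,0,0,0,-1],
    [0,0,0,0,-1],
    [0,0,0,0,-1],
    [0,0,0,0,-1]
  ]
}}

```text
time: 6.25
tool_pos: [0.5045, -0.2471, 0.0833]
ee_rot: [3.141, 0.002, 2.756]
ft_force: [-1.5, 0.4, 6.7]
gripper_width: 0.0282
gripper_force: 58.6
```

Emit:
{"name": "arm_command", "arguments": {
  "commands": [
    [0,0,-8,0,-1],
    [0,0,-15,0,-1],
    [0,0,-20,0,-1],
    [0,0,-25,0,-1],
    [0,0,-25,0,-1],
    [0,0,-7,0,-1],
    [0,0,0,0,-1],
    [0,0,0,0,-1]
  ]
}}

```text
time: 7.05
tool_pos: [0.5036, -0.2465, 0.1816]
ee_rot: [3.141, -0.0, 2.756]
ft_force: [-0.1, 1.2, -1.4]
gripper_width: 0.0283
gripper_force: 59.1
```

```bash
python3 - <<'E'
from h import *
o=robot.get_obs(); print(o['tool_pos'].round(4),o['ee_rot'].round(3),o['gripper_width'],o['ft_force'].round(1))
for n in('wrist','side'):
    p,d,c=grab(n); np.savez(n[0]+'3.npz',p=p,d=d,**c); x=o['tool_pos']
    print(n,'knob',pix(c,x+[0,0,.009]),'tip',pix(c,x-[0,0,.071]))
    if n=='wrist': a=cv2.resize(p[:,:,::-1],(480,300))
    else:
        u,v=pix(c,x-[0,0,.04]).astype(int); b=cv2.resize(p[v-30:v+30,u-30:u+30,::-1],(300,300),interpolation=cv2.INTER_CUBIC); print(u,v)
cv2.imwrite('pics/g3.png',np.hstack([a,b]))
E
```

```text
[ 0.5036 -0.2465  0.1816] [ 3.141 -0.     2.756] 0.02826078602583298 [-0.1  1.2 -1.4]
wrist knob [320.47767486 277.58868584] tip [320.82475014 219.71472552]
side knob [369.03582916 276.34616329] tip [366.04354209 296.00548385]
367 288
```

View pics/g3.png

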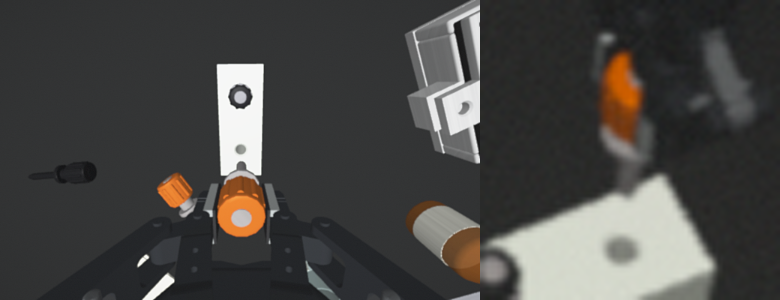

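The pin is held upright: knob top at wrist (321,291), tip at about (321,220) as predicted. I'll move it over the lid hole.

Emit:
{"name": "arm_command", "arguments": {
  "commands": [
    [3.3,14.7,0,0,-1],
    [6.6,29.4,0,0,-1],
    [6.6,29.4,0,0,-1],
    [6.6,29.4,0,0,-1],
    [6.6,29.4,0,0,-1],
    [6.6,29.4,0,0,-1],
    [6.6,29.4,0,0,-1],
    [6.6,29.4,0,0,-1],
    [3.3,14.8,0,0,-1],
    [0,0,12,0,-1],
    [0,0,0,0,-1],
    [0,0,0,0,-1]
  ]
}}

```text
time: 8.35
tool_pos: [0.5429, -0.0104, 0.1692]
ee_rot: [-3.14, -0.001, 2.754]
ft_force: [-0.3, -0.6, -1.3]
gripper_width: 0.0284
gripper_force: 59.2
```

```bash
python3 - <<'E'
from h import *
o=robot.get_obs(); x=o['tool_pos']; print(x.round(4),o['ee_rot'].round(3),o['ft_force'].round(1))
out=[]
for n in('wrist','side'):
    p,d,c=grab(n); np.savez(n[0]+'4.npz',p=p,d=d,**c)
    t=pix(c,x-[0,0,.071]); h=pix(c,[.5432,-.0085,.081]); print(n,'tip',t.round(1),'hole',h.round(1))
    u,v=h.astype(int); r=40 if n=='wrist' else 20; print('crop origin',u-r,v-r,'scale',390/(2*r))
    out.append(cv2.resize(p[v-r:v+r,u-r:u+r,::-1],(390,390),interpolation=cv2.INTER_CUBIC))
cv2.imwrite('pics/h4.png',np.hstack(out))
E
```

```text
[ 0.5429 -0.0104  0.1692] [-3.140e+00 -1.000e-03  2.754e+00] [-0.3 -0.6 -1.3]
wrist tip [321.  219.8] hole [323.4 211.7]
crop origin 283 171 scale 4.875
side tip [303.  226.8] hole [302.7 230.6]
crop origin 282 210 scale 9.75
```

View pics/h4.png

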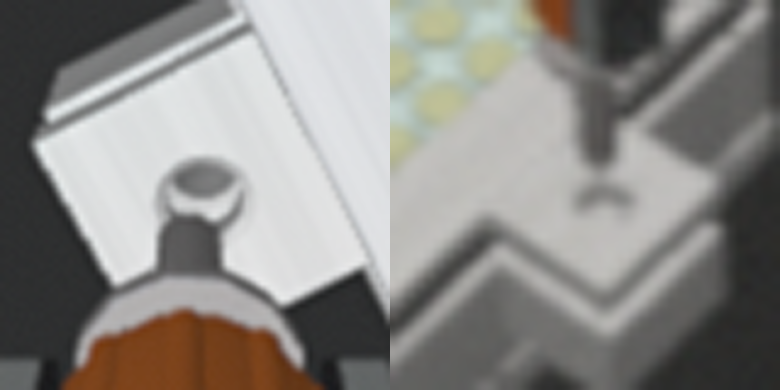

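The wrist crop shows the tip at about (322,217) and the lid hole at (324,210), with 1–2 mm left to correct. I'll shift and lower into the lid's hole while watching the force.

Emit:
{"name": "arm_command", "arguments": {
  "commands": [
    [-0.8,1.5,0,0,-1],
    [0,0,5,0,-1],
    [0,0,6,0,-1],
    [0,0,5,0,-1],
    [0,0,5,0,-1],
    [0,0,5,0,-1],
    [0,0,3,0,-1],
    [0,0,0,0,-1]
  ]
}}

```text
time: 9.25
tool_pos: [0.5445, -0.0079, 0.1403]
ee_rot: [-3.141, -0.001, 2.756]
ft_force: [-1.0, 0.7, -0.1]
gripper_width: 0.0283
gripper_force: 59.2
```

Emit:
{"name": "arm_command", "arguments": {
  "commands": [
    [0,0,4,0,-1],
    [0,0,4,0,-1],
    [0,0,4,0,-1],
    [0,0,0,0,-1]
  ]
}}

```text
time: 9.65
tool_pos: [0.5445, -0.0078, 0.1282]
ee_rot: [-3.141, -0.001, 2.756]
ft_force: [-0.9, -0.2, -0.9]
gripper_width: 0.029
gripper_force: 59.2
```

Emit:
{"name": "arm_command", "arguments": {
  "commands": [
    [0,0,5,0,-1],
    [0,0,5,0,-1],
    [0,0,5,0,-1],
    [0,0,5,0,-1],
    [0,0,0,0,-1],
    [0,0,0,0,-1]
  ]
}}

```text
time: 10.25
tool_pos: [0.5447, -0.0079, 0.1087]
ee_rot: [-3.141, -0.0, 2.756]
ft_force: [0.4, 0.3, -1.2]
gripper_width: 0.0284
gripper_force: 59.2
```

Free all the way. Now I'll press down to compress the gasket.

Emit:
{"name": "arm_command", "arguments": {
  "commands": [
    [0,0,2,0,-1],
    [0,0,2,0,-1],
    [0,0,1.5,0,-1],
    [0,0,1.5,0,-1],
    [0,0,1,0,-1],
    [0,0,0,0,-1],
    [0,0,0,0,-1]
  ]
}}

```text
time: 10.95
tool_pos: [0.5449, -0.0079, 0.101]
ee_rot: [3.142, 0.0, 2.756]
ft_force: [-0.3, -1.1, 5.4]
gripper_width: 0.0288
gripper_force: 59.3
```

Emit:
{"name": "arm_command", "arguments": {
  "commands": [
    [0,0,1,0,-1],
    [0,0,1,0,-1],
    [0,0,1,0,-1],
    [0,0,0,0,-1],
    [0,0,0,0,-1]
  ]
}}

```text
time: 11.45
tool_pos: [0.5451, -0.008, 0.0985]
ee_rot: [3.141, 0.001, 2.755]
ft_force: [-2.7, -1.0, 14.5]
gripper_width: 0.0283
gripper_force: 60.8
```

Emit:
{"name": "arm_command", "arguments": {
  "commands": [
    [0,0,1,0,-1],
    [0,0,0,0,-1],
    [0,0,0,0,-1]
  ]
}}

```text
time: 11.75
tool_pos: [0.5454, -0.008, 0.098]
ee_rot: [3.141, 0.001, 2.755]
ft_force: [-6.0, -1.4, 25.2]
gripper_width: 0.0285
gripper_force: 61.9
```

```bash
python3 - <<'E'
from h import *
p,d,c=grab('side'); w,dw,cw=grab('wrist')
cv2.imwrite('pics/f5.png',np.hstack([cv2.resize(p[180:260,250:350,::-1],(400,320),interpolation=cv2.INTER_CUBIC),cv2.resize(w[:,200:480,::-1],(224,320))]))
o=robot.get_obs(); print(o['time'],o['ft_force'].round(1),o['tool_pos'].round(4))
E
```

```text
11.85 [-6.6 -2.  25.8] [ 0.5453 -0.008   0.098 ]
```

View pics/f5.png

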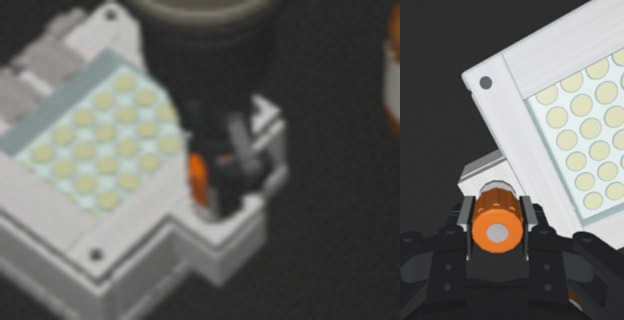

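The lid is shut on the tray with no visible gap. The collar sits on the ear, around crop (215,210), and the knob is in the jaws at a steady 25 N. I'm handing in.

```bash
python3 -c "
from workcell import robot
print(robot.job_done())"
```

```text
the job is handed in; nothing more can be done
None
```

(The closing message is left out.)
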